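# Balance the onion on the kitchen scale

## Robot

A 6-joint arm with a two-finger parallel gripper is mounted at the origin on a cart in front of the work surface, level with it; the furniture and walls round the work are solid. World frame = base frame: x ahead of the robot, y to its left, z up, the work surface at z = 0. Lengths are in m, angles in rad, forces in N, time in s.
With the tool pointing down it reaches from about 0.3 to 0.775 m from the base axis. Payload 14.6 kg.
Tool frame: the origin (TCP) lies at the very end of the fingers, on their centre line; the grasp point (between the pads) lies 19 mm behind it; z points along the fingers, y is the line along which they close (so a half turn about z gives the same grasp; the last joint's range is limited). The gripper opens to 94 mm and grips with 3 to 60 N. Pads are 16 mm wide; open, the fingers measure 119 mm over their backs; the gripper's body (75 mm by 177 mm) begins 78 mm behind the grasp point.
Start: joints at [1.162, 0.3, 1.521, -0, 1.321, -0.067], TCP at [0.184, 0.518, 0.205] pointing down, gripper open.
Joint ranges: [-3.03, 3.03], [-0.79, 2.21], [0.23, 2.52], [-1.04, 4.18], [0, 3.07], [-2.55, 2.55]. Speed limits (rad/s): [2.22, 2.22, 2.57, 3.14, 3.14, 3.14].

## Interface

Orientations are given as [roll, pitch, yaw] about the fixed x, y, z axes, in that order (R = Rz(yaw) Ry(pitch) Rx(roll)).
In Python, from station import ctrl gives the robot as it stands.
- The arm moves only by the tool carry_out, never from a script. Its argument "motion" is text: rows parted by semicolons, each of 7 numbers parted by spaces: the shift along the world's x, y, z in m, then the turn, a rotation vector about the world's x, y, z in degrees, then the closure in counts, from 0 (fully open) to 255 (shut). In form: dx dy dz wx wy wz hand; .... A call has 1 to 20 rows; each row shifts and turns the commanded pose from where the row before left it; what a row does not reach is not made up. A row lasts 1/12 s, in which the tool goes at most 41.7 mm and 7.16 degrees, less where a joint would pass 70% of its speed; a pose out of reach is approached as far as the arm can. A call is refused whole if a number of a shift passes 0.0417 or a number of a turn 7.16, either way. A call with a gripper value outside its range is refused whole. The fingers move at their own pace and stop on an object; "grip_force" is the grip in N (left out, the last holds). Time passes only in rows, so rows that do not move let the fingers close. It gives the time, the measured TCP pose, the force, the opening and the grip force at its end, in the units of the state.
- ctrl.get_obs(): the state, without advancing time (a new reading comes with each control period).
- ctrl.camera(name): name is "scene" or "top" or "wrist"; returns a dict with "pixels" (400x640x3 uint8, red, green, blue), "range_z" (400x640 float32, m along the optical axis (not along the pixel's ray), 0 where there is no reading), "K" (3x3 intrinsics, pixels), "position" and "attitude" of the camera in the world. Camera axes: x right, y up, looking along -z (the intrinsics and any distortion apply to the point x, -y, -z); pixel columns grow to the right and rows downward; lengths in m; the calibration is good to about 2 mm. A picture is of the moment at which its call begins.
- ctrl.hand_in(): hands the job in; it is judged then, once.
The state is a dict: "time_s": time; "qpos": joint angles; "joint_vel": joint speeds; "tau": joint torques, N m; "ee_pos": TCP position; "eef_rot": TCP orientation; "force": force on the tool from outside, world axes, zero at the start; "moment": the same for the moment, N m; "grip_width": finger opening in m; "grip_force": force on a finger pad.
Only numpy, scipy, OpenCV 4.12 (cv2) and the standard library are available. Lean on these libraries where they do the work, as an engineer would, in place of code of your own. Each camera call takes 0.05 s, during which the arm holds its last target. There are 200 camera calls.

## Task

Weigh the onion on the two-pan kitchen balance: it weighs 300 g, so stand the 200 g and the 100 g brass weight (the large and the middle one of the three) upright side by side on the empty right-hand pan, so that the beam floats level with the onion still in its pan.

Things in the scene. Friction and masses are not known exactly. Their poses are not given: they have to be found in the camera images.
- weight_200: The 200 g weight, the largest of the three: upright brass cylinder 32 mm in diameter and 38 mm high, with a small knob 18 mm in diameter on top (49 mm in all). Origin: centre of its underside, z up. Loose; stands on the worktop before the balance in a row of three alike but for size, in any order.
- weight_100: The 100 g weight, the middle one of the three: upright brass cylinder 25 mm in diameter and 30 mm high, with a small knob 14 mm in diameter on top (41 mm in all). Origin: centre of its underside, z up. Loose; stands on the worktop before the balance in a row of three alike but for size, in any order. (The smallest, 50 g, 19 mm in diameter and 35 mm high in all, is not needed.)
- pan (a point): Centre of the floor (its top face) of the empty pan, a round aluminium dish at the right-hand (-y) end of the beam: flat floor 116 mm across, rim 130 mm across and 6 mm high. It stays horizontal; x points away from the robot across the beam, y along the beam. Floor 115 mm above the worktop at the start, 100 mm when level. It stays up under 200 g, sinks softly to level under 300 g.
- beam (a joint): Tilt of the beam, rad: 0 = onion's pan down on its stop and empty pan up (as at the start), 0.12 = level, 0.24 = empty pan down on its stop. It swings freely, damped, and settles within 2 s.
- balance: Red two-pan balance, fixed; beam along its y axis. Origin: centre of its underside on the worktop. Needle and index plate midway, 135 mm high; the pans' centres lie 130 mm to either side. The onion (83 mm wide, 94 mm high) lies loose in the left (+y) pan. Where a weight stands in its pan does not affect the balance.
Things that resemble listed ones, but are neither listed nor needed, are in the scene too. What is shaped like the weight_200 but orange or white is not meant.

How it is judged:
By the outcome, as a careful person would: the job done as asked, in the order asked, and still so for the second after the job is handed in, with the robot touching nothing.
It also fails if it takes over 54 s, if anything falls off the work surface, if the arm or the gripper's body presses on something with over 40 N, if the wrist force passes 120 N, or if a joint passes its speed limit or range.

## Working session

There is one attempt and no reset: what is moved stays moved. The work goes in short steps, Python scripts to look and compute and a tool call to move; the robot and the scene stay as the last step left them, time stands still between calls to the robot, and variables do not carry over. Pictures are saved under pics/ and viewed, at most 10 in all, crops included, and the job is handed in when it is done.

Besides the shell and the picture viewer there is one more tool, called after "Emit:" as name(argument=value, ...) on one line, values as JSON. carry_out: Moves the arm, as the interface text tells. Its arguments: {"type":"object","properties":{"motion":{"type":"string"},"grip_force":{"type":"number"}},"required":["motion"]}

```bash
mkdir -p pics; cat > h.py <<'E'
import numpy as np, cv2
from station import ctrl
from scipy.spatial.transform import Rotation as R
def att(c):
    a=np.array(c["attitude"],float)
    return a if a.shape==(3,3) else (R.from_euler('xyz',a).as_matrix() if a.size==3 else None)
def cloud(c):
    z=c["range_z"];K=c["K"];v,u=np.mgrid[:z.shape[0],:z.shape[1]]
    p=np.stack([(u-K[0,2])/K[0,0]*z,-(v-K[1,2])/K[1,1]*z,-z],-1)
    w=p@att(c).T+np.array(c["position"]); w[z==0]=np.nan
    return w
def save(c,n): cv2.imwrite('pics/'+n,c["pixels"][:,:,::-1])
E
python3 - <<'E'
from h import *
for n in("scene","top"):
    c=ctrl.camera(n);save(c,n+'1.png');print(n,c["K"].tolist(),c["position"],c["attitude"],{k for k in c})
    np.savez('/tmp/'+n,**{k:c[k] for k in("pixels","range_z","K","position","attitude")})
print(ctrl.get_obs())
E
```

```text
scene [[431.5639885253139, 0.0, 307.1461906031983], [0.0, 431.5639885253139, 200.49430310153815], [0.0, 0.0, 1.0]] [-0.12643312 -0.4429466   0.45492981] [ 1.1227626  -0.00496751 -0.98310458] {'range_z', 'pixels', 'position', 'K', 'attitude'}
top [[405.2705662729546, 0.0, 322.1442052765346], [0.0, 405.2705662729546, 195.75373698732795], [0.0, 0.0, 1.0]] [ 0.40613286 -0.03684703  0.94289418] [ 0.13149283  0.02649322 -1.56729271] {'range_z', 'pixels', 'position', 'K', 'attitude'}
{'time_s': 0.1, 'qpos': array([ 1.16240135e+00,  3.00422288e-01,  1.52149613e+00, -5.31077345e-05,
        1.32069326e+00, -6.65714836e-02]), 'joint_vel': array([ 0.0005657 , -0.00086427, -0.00360671, -0.00241192, -0.00061682,
       -0.00042177]), 'tau': array([ 4.39002915e-04, -5.32646549e+01, -3.53281581e+01,  7.08582276e-02,
        2.36070558e-02, -1.01256637e-04]), 'ee_pos': array([0.18427438, 0.51797168, 0.20494904]), 'eef_rot': array([-3.14057246e+00, -1.64598900e-05,  2.79978232e+00]), 'force': array([-0.63020305,  0.44800509,  0.66670494]), 'moment': array([ 0.05295129, -0.02364076, -0.00912328]), 'grip_force': 0.0, 'grip_width': 0.09393277752713797}
```

View pics/scene1.png

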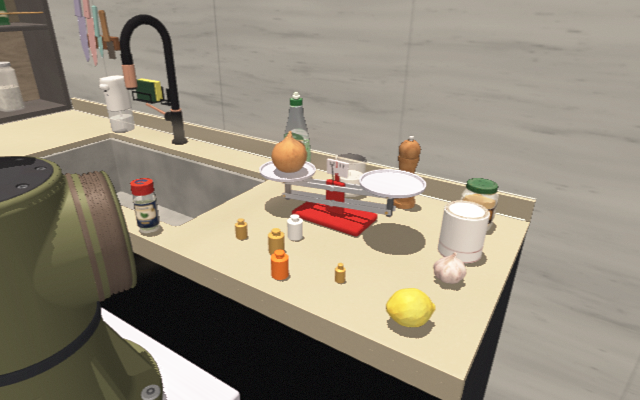

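View pics/top1.png

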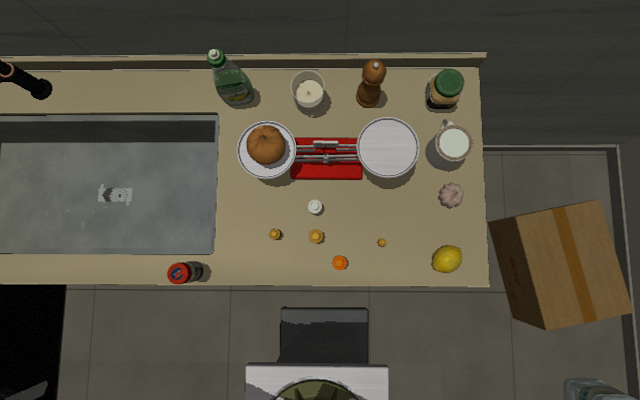

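The scene view shows three brass weights, at (241,229), (276,241) and (340,273). In the top view they are at (275,234), (316,237) and (381,242). The orange one (280,265) and the white one (295,228) are decoys by colour. The largest brass one, (276,241), should be the 200 g weight, (241,229) the 100 g and (340,273) the 50 g. I'll confirm this with measurements and a crop.

```bash
python3 - <<'E'
from h import *
S=dict(np.load('/tmp/scene.npz'));T=dict(np.load('/tmp/top.npz'))
im=S["pixels"][205:295,215:365,::-1];cv2.imwrite('pics/crop1.png',cv2.resize(im,None,fx=5,fy=5,interpolation=cv2.INTER_CUBIC))
for nm,c,pts in(("top",T,[(275,234),(316,237),(381,242)]),("scene",S,[(241,229),(276,241),(340,273)])):
    w=cloud(c);hsv=cv2.cvtColor(c["pixels"],cv2.COLOR_RGB2HSV)
    m=cv2.inRange(hsv,(12,120,60),(26,255,255))
    for u,v in pts:
        box=np.zeros_like(m);box[v-17:v+18,u-17:u+18]=1
        P=w[(box>0)&(w[...,2]>.008)&(w[...,2]<.07)&(m>0)]
        zt=P[:,2].max();Q=P[P[:,2]>zt-.004]
        print(nm,u,v,len(P),'zmax',zt.round(4),'knob',Q.mean(0).round(4),'bbox',P.min(0).round(4),P.max(0).round(4))
w=cloud(T)
for u0,u1,n in((355,420,'pan'),(237,298,'lpan')):
    P=w[115:185,u0:u1].reshape(-1,3);P=P[(P[:,2]>(.105 if n=='pan' else .07))&(P[:,2]<.135)]
    print(n,np.nanmedian(P,0),P.min(0),P.max(0),(P.min(0)+P.max(0))/2)
print('onion top',np.nanmax(w[120:170,245:290,2]),'balance max z',np.nanmax(w[135:180,295:355,2]))
E
```

```text
top 275 234 90 zmax 0.0424 knob [0.441  0.0953 0.0409] bbox [0.4292 0.0844 0.0102] [0.4513 0.1078 0.0424]
top 316 237 153 zmax 0.051 knob [0.4361 0.0016 0.0486] bbox [ 0.4221 -0.0125  0.021 ] [0.4511 0.0166 0.051 ]
top 381 242 55 zmax 0.0356 knob [ 0.4237 -0.1483  0.0338] bbox [ 0.4162 -0.156   0.0146] [ 0.4319 -0.1386  0.0356]
scene 241 229 166 zmax 0.0421 knob [0.4404 0.0948 0.0403] bbox [0.4293 0.0831 0.0082] [0.4517 0.1056 0.0421]
scene 276 241 398 zmax 0.0507 knob [ 0.4051 -0.0266  0.0486] bbox [ 0.3679 -0.0639  0.0082] [0.4507 0.0161 0.0507]
scene 340 273 135 zmax 0.0362 knob [ 0.4231 -0.1474  0.0345] bbox [ 0.4153 -0.1564  0.0081] [ 0.4312 -0.1405  0.0362]
pan [ 0.61841444 -0.15138023  0.1157113 ] [ 0.55332338 -0.21488669  0.11017229] [ 0.68193327 -0.08655038  0.1268988 ] [ 0.61762833 -0.15071853  0.11853554]
lpan [0.60257287 0.10149352 0.0852695 ] [0.55713679 0.04180086 0.070187  ] [0.68590986 0.17207661 0.13486601] [0.62152333 0.10693873 0.1025265 ]
onion top 0.1817095069259287 balance max z 0.13743868157353845
```

View pics/crop1.png

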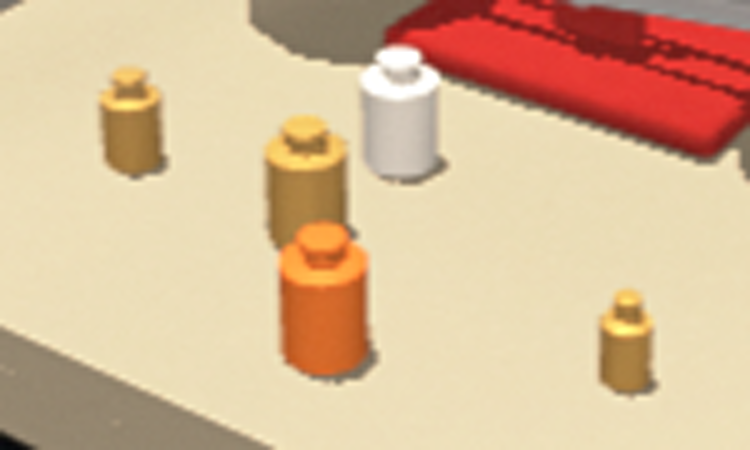

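The crop confirms it: the large brass weight (crop 305,180) is the 200 g, behind the orange decoy. The middle one (crop 130,120; zmax 41 mm) is the 100 g, and the small one (crop 627,340; zmax 35 mm) is the 50 g. I'll grasp along y, starting with the 200 g.

Emit:
carry_out(motion="0.0194 -0.0397 0 0 0 1.508 100;0.0194 -0.0397 0 0 0 1.508 100;0.0194 -0.0397 0 0 0 1.508 100;0.0194 -0.0397 0 0 0 1.508 100;0.0194 -0.0397 0 0 0 1.508 100;0.0194 -0.0397 0 0 0 1.508 100;0.0194 -0.0397 0 0 0 1.508 100;0.0194 -0.0397 0 0 0 1.508 100;0.0194 -0.0397 0 0 0 1.508 100;0.0194 -0.0397 0 0 0 1.508 100;0.0194 -0.0397 0 0 0 1.508 100;0.0194 -0.0397 0 0 0 1.508 100;0.0194 -0.0397 0 0 0 1.508 100;0 0 0 0 0 0 100;0 0 0 0 0 0 100;0 0 0 0 0 0 100", grip_force=15)

```text
time_s: 1.43
ee_pos: [0.4218, 0.0318, 0.2052]
eef_rot: [3.141, -0.001, 3.141]
force: [0.4, 0.9, -0.3]
grip_width: 0.0571
grip_force: 0.0
```

```bash
python3 - <<'E'
from h import *
c=ctrl.camera("wrist");save(c,'wrist1.png');w=cloud(c)
m=cv2.inRange(cv2.cvtColor(c["pixels"],cv2.COLOR_RGB2HSV),(12,120,60),(26,255,255))
P=w[(m>0)&(w[...,2]>.043)&(w[...,2]<.06)&(abs(w[...,0]-.4365)<.03)&(abs(w[...,1]-.002)<.03)]
if len(P): print(len(P),P.mean(0),P.min(0),P.max(0))
o=ctrl.get_obs();print(o["time_s"],o["ee_pos"],o["eef_rot"],o["grip_width"],o["qpos"])
E
```

```text
243 [0.4369547  0.00170651 0.04819146] [ 0.42888936 -0.00662502  0.04391605] [0.44531991 0.01031743 0.05088413]
1.4833 [0.42174312 0.03230049 0.20528562] [ 3.14141691e+00 -4.83287946e-04 -3.14077770e+00] 0.05691979599049964 [-1.03081866e-02  1.25544846e-02  1.85373843e+00  1.78048472e-04
  1.27578496e+00 -1.58197123e+00]
```

View pics/wrist1.png

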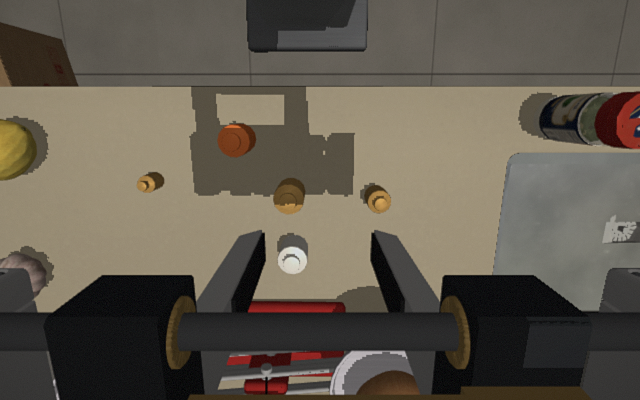

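The wrist view shows the 200 g weight at (290,195), with the white decoy at (292,260) and the orange one at (237,140). Some rows were shortened, so I'm short of the target by 15 mm in x and -30 mm in y.

Emit:
carry_out(motion="0.0076 -0.0153 0 0 0 0 100;0.0076 -0.0153 0 0 0 0 100;0 0 -0.03 0 0 0 100;0 0 -0.03 0 0 0 100;0 0 -0.03 0 0 0 100;0 0 -0.03 0 0 0 100;0 0 -0.02 0 0 0 100;0 0 0 0 0 0 100;0 0 0 0 0 0 100;0 0 0 0 0 0 100")

```text
time_s: 2.32
ee_pos: [0.438, 0.0016, 0.0668]
eef_rot: [-3.141, 0.002, -3.14]
force: [-0.3, -0.4, 0.2]
grip_width: 0.0568
grip_force: 0.0
```

Emit:
carry_out(motion="-0.001 0 -0.02 0 0 0 100;0 0 -0.02 0 0 0 100;0 0 -0.01 0 0 0 100;0 0 -0.009 0 0 0 100;0 0 0 0 0 0 100;0 0 0 0 0 0 100;0 0 0 0 0 0 100;0 0 0 0 0 0 200;0 0 0 0 0 0 200;0 0 0 0 0 0 200;0 0 0 0 0 0 200;0 0 0 0 0 0 200;0 0 0 0 0 0 200;0 0 0 0 0 0 200", grip_force=15)

```text
time_s: 3.48
ee_pos: [0.4365, 0.0009, 0.0066]
eef_rot: [3.142, 0.0, -3.141]
force: [-1.1, 1.1, 5.9]
grip_width: 0.0312
grip_force: 15.0
```

Emit:
carry_out(motion="0 0 0.015 0 0 0 200;0 0 0.03 0 0 0 200;0 0 0.03 0 0 0 200;0 0 0.03 0 0 0 200;0 0 0.03 0 0 0 200;0 0 0.03 0 0 0 200;0.02 -0.019 0 0 0 0 200;0.025 -0.019 0 0 0 0 200;0.025 -0.019 0 0 0 0 200;0.025 -0.019 0 0 0 0 200;0.025 -0.019 0 0 0 0 200;0.025 -0.019 0 0 0 0 200;0.025 -0.019 0 0 0 0 200;0.02 -0.019 0 0 0 0 200;0.01 0 0 0 0 0 200;0 0 0 0 0 0 200;0 0 0 0 0 0 200;0 0 0 0 0 0 200")

```text
time_s: 4.98
ee_pos: [0.6357, -0.1506, 0.1712]
eef_rot: [3.141, -0.001, -3.141]
force: [1.1, 0.5, -1.9]
grip_width: 0.0316
grip_force: 15.0
```

```bash
python3 - <<'E'
from h import *
c=ctrl.camera("scene");im=c["pixels"][110:240,250:460,::-1];cv2.imwrite('pics/s2.png',cv2.resize(im,None,fx=3.5,fy=3.5))
o=ctrl.get_obs();print(o["ee_pos"],o["eef_rot"],o["grip_width"],o["force"])
w=cloud(ctrl.camera("wrist"));P=w[(abs(w[...,0]-.6)<.03)&(abs(w[...,1]+.151)<.05)];P=P[(P[:,2]>.1)&(P[:,2]<.13)];print('floor',len(P),np.median(P,0) if len(P) else 0)
E
```

```text
[ 0.63573722 -0.1505192   0.17149512] [ 3.14152057e+00 -3.70319665e-04 -3.14063406e+00] 0.03106653594721206 [-0.71040062  0.07279981 -2.24445415]
floor 13067 [ 0.59875706 -0.15122389  0.11571512]
```

View pics/s2.png

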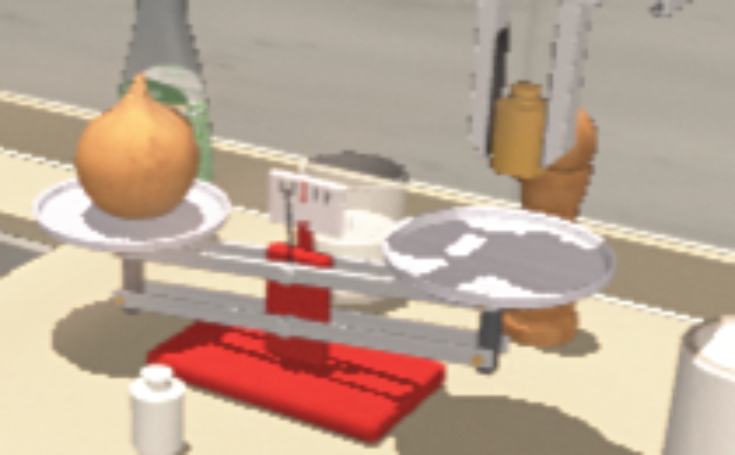

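The crop shows the weight at (520,130), held upright over the pan at (500,255). The onion's pan is down. I'll lower it gently.

Emit:
carry_out(motion="0 0 -0.015 0 0 0 200;0 0 -0.015 0 0 0 200;0 0 -0.01 0 0 0 200;0 0 -0.005 0 0 0 200;0 0 -0.002 0 0 0 200;0 0 -0.001 0 0 0 200;0 0 0 0 0 0 200;0 0 0 0 0 0 200;0 0 0 0 0 0 200")

```text
time_s: 5.83
ee_pos: [0.6366, -0.1512, 0.1241]
eef_rot: [-3.141, 0.001, -3.141]
force: [0.4, 0.7, -1.6]
grip_width: 0.0312
grip_force: 15.0
```

Emit:
carry_out(motion="0 0 -0.001 0 0 0 200;0 0 0 0 0 0 200;0 0 0 0 0 0 200")

```text
time_s: 6.08
ee_pos: [0.6364, -0.1511, 0.1225]
eef_rot: [3.142, 0.0, -3.141]
force: [0.0, 0.4, -1.4]
grip_width: 0.0312
grip_force: 15.0
```

Emit:
carry_out(motion="0 0 -0.001 0 0 0 200;0 0 0 0 0 0 200;0 0 0 0 0 0 200;0 0 0 0 0 0 200")

```text
time_s: 6.42
ee_pos: [0.6364, -0.1512, 0.1217]
eef_rot: [-3.141, 0.0, -3.141]
force: [-0.6, -0.1, -0.2]
grip_width: 0.0313
grip_force: 15.0
```

Emit:
carry_out(motion="0 0 0 0 0 0 165;0 0 0 0 0 0 160;0 0 0 0 0 0 150;0 0 0 0 0 0 140;0 0 0 0 0 0 120;0 0 0 0 0 0 110;0 0 0 0 0 0 110;0 0 0.01 0 0 0 110;0 0 0.03 0 0 0 110;0 0 0.03 0 0 0 110;0 0 0.03 0 0 0 110;0 0 0 0 0 0 110;0 0 0 0 0 0 110")

```text
time_s: 7.5
ee_pos: [0.6369, -0.1512, 0.2238]
eef_rot: [-3.141, 0.004, -3.141]
force: [-1.2, 0.2, -0.7]
grip_width: 0.0534
grip_force: 0.0
```

```bash
python3 - <<'E'
from h import *
c=ctrl.camera("wrist");w=cloud(c);m=cv2.inRange(cv2.cvtColor(c["pixels"],cv2.COLOR_RGB2HSV),(12,120,40),(26,255,255))
P=w[(m>0)&(abs(w[...,0]-.62)<.06)&(abs(w[...,1]+.151)<.06)&(w[...,2]>.12)&(w[...,2]<.18)];Q=P[P[:,2]>P[:,2].max()-.004]
print(P[:,2].max(),Q.mean(0));print(ctrl.get_obs()["ee_pos"])
c=ctrl.camera("scene");cv2.imwrite('pics/s3.png',cv2.resize(c["pixels"][110:290,220:460,::-1],None,fx=3,fy=3))
E
```

```text
0.1660406690177251 [ 0.63700805 -0.15151517  0.16388983]
[ 0.63632105 -0.15108512  0.22182601]
```

View pics/s3.png

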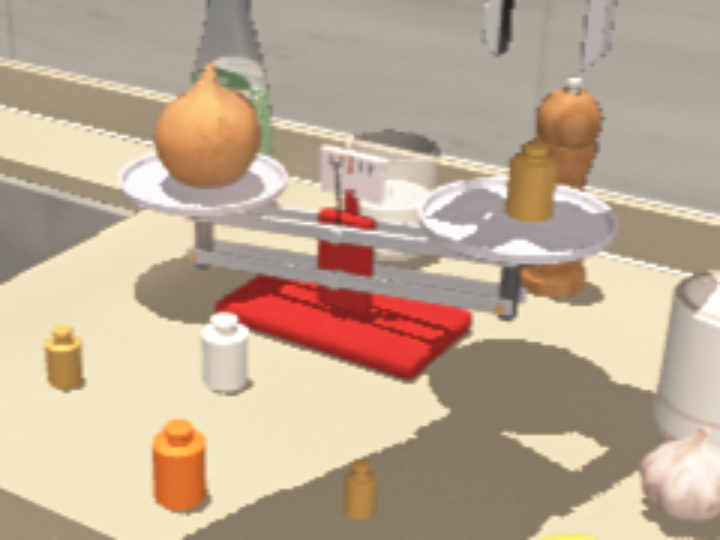

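The crop shows the 200 g weight upright in the pan at (535,180) with the pan still up. Next is the 100 g at (65,360).

Emit:
carry_out(motion="-0.0196 0.0246 0 0 0 0 110;-0.0196 0.0246 0 0 0 0 110;-0.0196 0.0246 0 0 0 0 110;-0.0196 0.0246 0 0 0 0 110;-0.0196 0.0246 0 0 0 0 110;-0.0196 0.0246 0 0 0 0 110;-0.0196 0.0246 0 0 0 0 110;-0.0196 0.0246 0 0 0 0 110;-0.0196 0.0246 0 0 0 0 110;-0.0196 0.0246 0 0 0 0 110;0 0 -0.03 0 0 0 110;0 0 -0.03 0 0 0 110;0 0 -0.03 0 0 0 110;0 0 -0.03 0 0 0 110;0 0 -0.02 0 0 0 110;0 0 -0.01 0 0 0 110;0 0 0 0 0 0 110;0 0 0 0 0 0 110;0 0 0 0 0 0 110")

```text
time_s: 9.18
ee_pos: [0.4409, 0.095, 0.0725]
eef_rot: [3.141, 0.001, -3.141]
force: [0.9, 0.5, -1.0]
grip_width: 0.0532
grip_force: 0.0
```

```bash
python3 - <<'E'
from h import *
c=ctrl.camera("wrist");w=cloud(c);m=cv2.inRange(cv2.cvtColor(c["pixels"],cv2.COLOR_RGB2HSV),(12,120,40),(26,255,255))
P=w[(m>0)&(abs(w[...,0]-.44)<.03)&(abs(w[...,1]-.095)<.03)&(w[...,2]>.01)&(w[...,2]<.06)]
if len(P):
  Q=P[P[:,2]>P[:,2].max()-.004];print(P[:,2].max(),Q.mean(0),len(Q))
print(ctrl.get_obs()["ee_pos"],ctrl.get_obs()["eef_rot"])
E
```

```text
0.042249542711515375 [0.44174735 0.09541055 0.04025877] 345
[0.44101832 0.09497154 0.0726074 ] [ 3.14139157e+00  1.84264700e-03 -3.14125347e+00]
```

Emit:
carry_out(motion="0 0 -0.025 0 0 0 110;0 0 -0.02 0 0 0 110;0 0 -0.012 0 0 0 110;0 0 -0.009 0 0 0 110;0 0 0 0 0 0 110;0 0 0 0 0 0 110;0 0 0 0 0 0 220;0 0 0 0 0 0 220;0 0 0 0 0 0 220;0 0 0 0 0 0 220;0 0 0 0 0 0 220;0 0 0 0 0 0 220;0 0 0 0 0 0 220", grip_force=12)

```text
time_s: 10.32
ee_pos: [0.4406, 0.095, 0.0057]
eef_rot: [3.141, 0.001, -3.141]
force: [-1.4, 1.0, 6.1]
grip_width: 0.0246
grip_force: 12.0
```

Emit:
carry_out(motion="0 0 0.015 0 0 0 220;0 0 0.03 0 0 0 220;0 0 0.035 0 0 0 220;0 0 0.035 0 0 0 220;0 0 0.035 0 0 0 220;0 0 0.03 0 0 0 220;0.015 -0.023 0 0 0 0 220;0.0155 -0.0246 0 0 0 0 220;0.0155 -0.0246 0 0 0 0 220;0.0155 -0.0246 0 0 0 0 220;0.0155 -0.0246 0 0 0 0 220;0.0155 -0.0246 0 0 0 0 220;0.0155 -0.0246 0 0 0 0 220;0.0155 -0.0246 0 0 0 0 220;0.0155 -0.0246 0 0 0 0 220;0.0155 -0.0246 0 0 0 0 220;0 -0.0016 0 0 0 0 220;0 0 0 0 0 0 220;0 0 0 0 0 0 220")

```text
time_s: 11.9
ee_pos: [0.5944, -0.1507, 0.1849]
eef_rot: [3.141, -0.001, -3.141]
force: [0.5, -0.2, -1.0]
grip_width: 0.0246
grip_force: 12.0
```

```bash
python3 - <<'E'
from h import *
o=ctrl.get_obs();print(o["ee_pos"],o["grip_width"],o["force"])
c=ctrl.camera("scene");cv2.imwrite('pics/s4.png',cv2.resize(c["pixels"][80:220,320:460,::-1],None,fx=4,fy=4))
E
```

```text
[ 0.5944495  -0.15071415  0.18491804] 0.02455427682912847 [ 0.52755415 -0.23694447 -0.96480186]
```

View pics/s4.png

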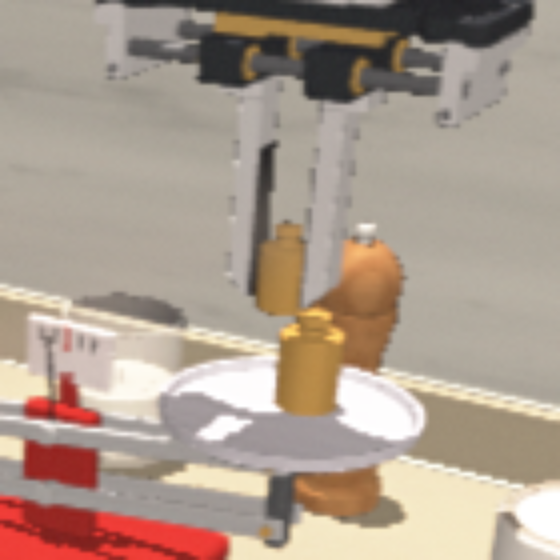

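The crop shows the 100 g weight held at (280,275), and the 200 g standing in the pan at (310,365), clear of it. I'll lower it now.

Emit:
carry_out(motion="0.001 0 -0.02 0 0 0 220;0 0 -0.02 0 0 0 220;0 0 -0.012 0 0 0 220;0 0 -0.006 0 0 0 220;0 0 -0.003 0 0 0 220;0 0 0 0 0 0 220;0 0 0 0 0 0 220;0 0 0 0 0 0 220")

```text
time_s: 12.62
ee_pos: [0.5963, -0.1512, 0.1255]
eef_rot: [-3.141, 0.001, -3.141]
force: [1.0, 0.2, -1.6]
grip_width: 0.0242
grip_force: 12.0
```

Emit:
carry_out(motion="0 0 -0.002 0 0 0 220;0 0 -0.001 0 0 0 220;0 0 -0.001 0 0 0 220;0 0 -0.001 0 0 0 220;0 0 0 0 0 0 220;0 0 0 0 0 0 220;0 0 0 0 0 0 220")

```text
time_s: 13.2
ee_pos: [0.5959, -0.1511, 0.1195]
eef_rot: [-3.142, 0.0, -3.141]
force: [0.0, -0.7, -0.0]
grip_width: 0.0244
grip_force: 12.0
```

Emit:
carry_out(motion="0 0 0 0 0 0 186;0 0 0 0 0 0 182;0 0 0 0 0 0 176;0 0 0 0 0 0 165;0 0 0 0 0 0 150;0 0 0 0 0 0 130;0 0 0 0 0 0 120;0 0 0 0 0 0 120;0 0 0.01 0 0 0 120;0 0 0.03 0 0 0 120;0 0 0.03 0 0 0 120;0 0 0.03 0 0 0 120;0 0 0.03 0 0 0 120;0 0 0 0 0 0 120;0 0 0 0 0 0 120;0 0 0 0 0 0 120")

```text
time_s: 14.53
ee_pos: [0.5956, -0.151, 0.249]
eef_rot: [3.141, -0.001, -3.141]
force: [-0.6, 0.5, -0.1]
grip_width: 0.0501
grip_force: 0.0
```

Emit:
carry_out(motion="-0.01 0 0.01 0 0 0 120;-0.02 0 0 0 0 0 120;-0.03 0 0 0 0 0 120;-0.03 0 0 0 0 0 120;-0.03 0 0 0 0 0 120;0 0 0 0 0 0 120;0 0 0 0 0 0 120;0 0 0 0 0 0 120;0 0 0 0 0 0 120;0 0 0 0 0 0 120;0 0 0 0 0 0 120;0 0 0 0 0 0 120;0 0 0 0 0 0 120;0 0 0 0 0 0 120;0 0 0 0 0 0 120;0 0 0 0 0 0 120")

```text
time_s: 15.87
ee_pos: [0.4759, -0.1511, 0.2595]
eef_rot: [-3.142, 0.0, -3.141]
force: [-0.1, 0.5, 0.5]
grip_width: 0.0498
grip_force: 0.0
```

```bash
python3 - <<'E'
from h import *
c=ctrl.camera("scene");cv2.imwrite('pics/s5.png',cv2.resize(c["pixels"][110:290,220:460,::-1],None,fx=3,fy=3))
w=cloud(ctrl.camera("scene"))
for y0,n in((-.151,'R'),(.108,'L')):
    P=w[np.hypot(w[...,0]-.618,w[...,1]-y0)<.056];P=P[(P[:,2]>.07)&(P[:,2]<.135)]
    h,e=np.histogram(P[:,2],np.arange(.07,.135,.002));print(n,e[h.argmax()],h.max())
E
```

```text
R 0.10200000000000004 473
L 0.09800000000000003 302
```

View pics/s5.png

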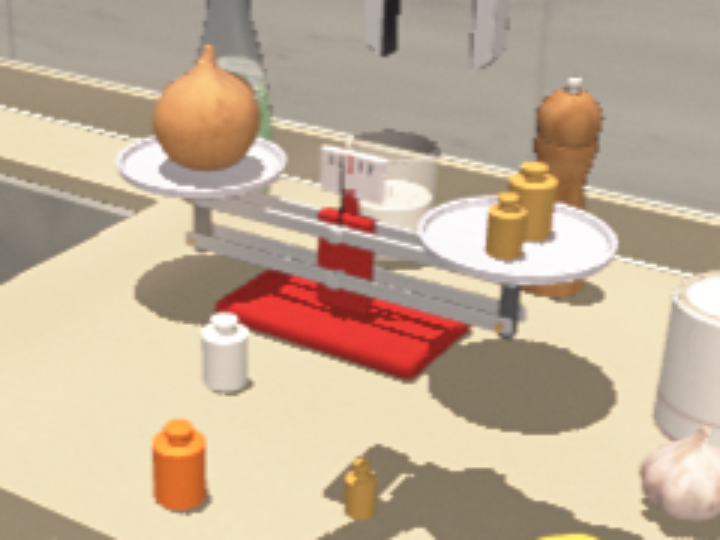

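Both weights stand upright in the pan, at (507,230) and (535,200). The onion is in place and the beam is nearly level (pans about 102 and 98 mm). I'll let it finish settling and then re-measure.

Emit:
carry_out(motion="0 0 0 0 0 0 120;0 0 0 0 0 0 120;0 0 0 0 0 0 120;0 0 0 0 0 0 120;0 0 0 0 0 0 120;0 0 0 0 0 0 120;0 0 0 0 0 0 120;0 0 0 0 0 0 120;0 0 0 0 0 0 120;0 0 0 0 0 0 120;0 0 0 0 0 0 120;0 0 0 0 0 0 120;0 0 0 0 0 0 120;0 0 0 0 0 0 120;0 0 0 0 0 0 120;0 0 0 0 0 0 120;0 0 0 0 0 0 120;0 0 0 0 0 0 120;0 0 0 0 0 0 120;0 0 0 0 0 0 120")

```text
time_s: 17.63
ee_pos: [0.4759, -0.1511, 0.2594]
eef_rot: [-3.142, 0.0, -3.141]
force: [0.0, -0.2, 0.2]
grip_width: 0.0497
grip_force: 0.0
```

```bash
python3 - <<'E'
from h import *
for cam in("scene","top"):
  c=ctrl.camera(cam);w=cloud(c)
  if cam=="scene": cv2.imwrite('pics/s6.png',cv2.resize(c["pixels"][120:250,260:450,::-1],None,fx=4,fy=4))
  for y0,n in((-.151,'R'),(.108,'L')):
    P=w[np.hypot(w[...,0]-.618,w[...,1]-y0)<.054];P=P[(P[:,2]>.07)&(P[:,2]<.135)]
    h,e=np.histogram(P[:,2],np.arange(.07,.135,.002));k=P[abs(P[:,2]-e[h.argmax()]-.001)<.003,2];print(cam,n,np.median(k))
E
```

```text
scene R 0.10237612591734108
scene L 0.09868364203817898
top R 0.10163851539585733
top L 0.09778969012745159
```

View pics/s6.png

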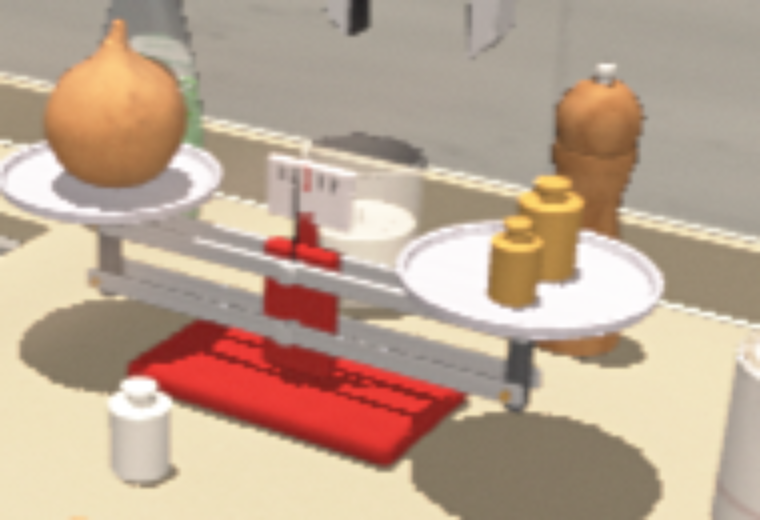

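Emit:
carry_out(motion="0 0 0 0 0 0 120;0 0 0 0 0 0 120;0 0 0 0 0 0 120;0 0 0 0 0 0 120;0 0 0 0 0 0 120;0 0 0 0 0 0 120;0 0 0 0 0 0 120;0 0 0 0 0 0 120;0 0 0 0 0 0 120;0 0 0 0 0 0 120;0 0 0 0 0 0 120;0 0 0 0 0 0 120;0 0 0 0 0 0 120;0 0 0 0 0 0 120;0 0 0 0 0 0 120;0 0 0 0 0 0 120;0 0 0 0 0 0 120;0 0 0 0 0 0 120;0 0 0 0 0 0 120;0 0 0 0 0 0 120")

```text
time_s: 19.4
ee_pos: [0.4759, -0.1511, 0.2594]
eef_rot: [-3.142, -0.0, -3.141]
force: [0.7, 0.1, -0.2]
grip_width: 0.0499
grip_force: 0.0
```

```bash
python3 - <<'E'
from h import *
for cam in("scene","top"):
  c=ctrl.camera(cam);w=cloud(c)
  for y0,n in((-.151,'R'),(.108,'L')):
    P=w[np.hypot(w[...,0]-.618,w[...,1]-y0)<.054];P=P[(P[:,2]>.07)&(P[:,2]<.135)]
    h,e=np.histogram(P[:,2],np.arange(.07,.135,.002));k=P[abs(P[:,2]-e[h.argmax()]-.001)<.003,2];print(cam,n,np.median(k))
T=np.load('/tmp/top.npz');w=cloud(T);P=w[np.hypot(w[...,0]-.618,w[...,1]-.108)<.054];P=P[(P[:,2]>.07)&(P[:,2]<.135)]
h,e=np.histogram(P[:,2],np.arange(.07,.135,.002));print('start L',e[h.argmax()],h.max())
E
```

```text
scene R 0.10240711764506522
scene L 0.09862438358564626
top R 0.10158706563562331
top L 0.09773091599893657
start L 0.08400000000000002 315
```

The beam is steady and floating within about 2 mm of level at each pan. That small offset fits the unknown mass tolerance, so I'm handing in.

```bash
python3 -c "
from station import ctrl
print(ctrl.hand_in())"
```

```text
the job is handed in; nothing more can be done
None
```

I stood the 200 g and 100 g weights upright side by side on the right-hand pan and handed the job in at about 19.5 s; the onion is still in its pan and the beam floats steady but not dead level, with the right pan about 4 mm higher than the left (roughly 0.015 rad short of level), which I put down to the masses not being exact.

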